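Take the metering slide out of the round-hopper seed dispenser

TASK

On this seed-packing bench the dispenser with the round hopper is due for a different dose. Draw its metering slide straight out of its channel by the grip, keeping it level so that it does not bind, and set it down flat, grip upward, on the floor of the low empty cardboard tray (lower it in, do not drop it). Leave the slide of the square-hopper dispenser where it is.

Things in the scene. Friction and masses are not known exactly. Their poses are not given: they have to be found in the camera images.
- dispenser_round: Wooden seed dispenser with ROUND metal hopper (80 wide, centre x 70, top z 130 mm), fixed to the bench. Origin: bench level, below the middle of the channel mouth; z up, +x into the channel; the slide comes out along -x, roughly to the robot. Block x 0 to 115, y +-45, top z 70. Channel 38 wide, z 40 to 55; a ledge at z 40 sticks out 30 before the mouth. Another like it has a SQUARE hopper.
- slide: Loose slide of the round-hopper dispenser, 100 g, 2 mm side and 3 mm height play, no catch. White bar 160x34x12 mm, x -15 to 145, with upright dark wooden grip post 24 (x) by 20 (y), z 12 to 62, taken from above. Origin: bar's underside below the post; z up, +x to the tail. At first its underside is at bench height 40 with 65 to 85 of tail in the channel: free once drawn 85 or more.
- other_slide: The metering slide of the square-hopper dispenser, the same in shape, size and material, with the same origin and axes; to be left in its channel.
- tray: Low, empty, open cardboard tray fixed to the bench, 240 mm long (its x) by 140 mm wide (its y), walls 35 mm high and 5 mm thick, floor 5 mm thick. Origin: on the bench below its centre; z up. The slide fits in lengthwise, either way round.

How it is judged:
By the outcome, as a careful person would: the job done as asked, in the order asked, and still so for the second after the job is handed in, with the robot touching nothing.
It also fails if it takes over 56 s, if anything falls off the work surface, if the arm or the gripper's body presses on something with over 40 N, if the wrist force passes 120 N, or if a joint passes its speed limit or range.

ROBOT

A 6-joint arm with a two-finger parallel gripper is mounted at the origin on the work surface. World frame = base frame: x ahead of the robot, y to its left, z up, the work surface at z = 0. Lengths are in m, angles in degrees, forces in N, time in s.
With the tool pointing down it reaches from about 0.375 to 0.9 m from the base axis. Payload 3.1 kg.
Tool frame: the origin (TCP) lies at the very end of the fingers, on their centre line; the grasp point (between the pads) lies bot.grip_point_offset behind it (bot.grip_point_offset is the distance from the TCP to the grasp point, in m); z points along the fingers, y is the line along which they close (so a half turn about z gives the same grasp; the last joint's range is limited). The gripper opens to 87 mm and grips with 3 to 60 N. Pads are 19 mm wide; open, the fingers measure 117 mm over their backs; the gripper's body (75 mm by 190 mm) begins 51 mm behind the grasp point.
Start: joints at [-82.535, 30.224, 82.088, -0, 67.689, -10.227], TCP at [0.19, -0.595, 0.223] pointing down, gripper open.
Joint ranges: [-176.69, 176.69], [-43.24, 126.21], [12.49, 139.97], [-82, 262], [0, 151.66], [-163.58, 163.58]. Speed limits (degrees/s): [159.86, 159.86, 180, 180, 180, 180].

INTERFACE

Orientations are given as a 3x3 rotation matrix whose columns are the frame's x, y, z axes.
In Python, from rig import bot, viewer, ticket gives the robot as it stands.
- The arm moves only by the tool servo_tool, never from a script. Its argument "targets" is a list of rows, each an object with "offset": the shift along the tool's x, y, z in m, a list of three; "dr": the turn, a rotation vector about the tool's x, y, z in degrees, a list of three. In form: [{"offset": [x, y, z], "dr": [ax, ay, az]}, ...]. A call has 1 to 20 rows; each row is the pose to reach, as a shift and turn from the pose commanded when the call began, along the tool's axes at that moment; what a row does not reach only later rows make up. A row lasts 1/12 s, in which the tool goes at most 41.7 mm and 7.16 degrees, less where a joint would pass 70% of its speed; a pose out of reach is approached as far as the arm can. A call with a gripper value outside its range is refused whole. "gripper" is the gripper command: -1 is fully open, 1 is shut, values between are in proportion, set as the call begins (left out, the last holds). The fingers move at their own pace and stop on an object; the grip force is fixed at half the most. Time passes only in rows, so rows that repeat a pose let the fingers close. It gives the time, the measured TCP pose, the force, the opening and the grip force at its end, in the units of the state.
- bot.read_state(): the state, without advancing time (a new reading comes with each control period).
- viewer.capture(name): name is "scene" or "top"; returns a dict with "color" (420x560x3 uint8, red, green, blue), "camera_matrix" (3x3 intrinsics, pixels), "k1" (the pictures are not rectified: a ray, as slopes to the right and down, at radius r is drawn at 1 + k1 r^2 times it, then the intrinsics apply), "R" (3x3) and "t" (3): a world point X has camera coordinates R X + t. Camera axes: x right, y down, z forward; pixel columns grow to the right and rows downward; lengths in m; the calibration is good to about 2 mm. A picture is of the moment at which its call begins. There is no depth.
- ticket.hand_in(): hands the job in; it is judged then, once.
The state is a dict: "time_s": time; "joint_positions": joint angles; "qvel": joint speeds; "tau": joint torques, N m; "position": TCP position; "tcp_rot": TCP orientation; "force": force on the tool from outside, world axes, zero at the start; "moment": the same for the moment, N m; "opening": opening from 0.0 (shut) to 1.0 (fully open); "grasp_force": force on a finger pad.
Only numpy, scipy, OpenCV 4.12 (cv2) and the standard library are available. Lean on these libraries where they do the work, as an engineer would, in place of code of your own. Each camera call takes 0.05 s, during which the arm holds its last target. There are 200 camera calls.

## Working session

There is one attempt and no reset: what is moved stays moved. The work goes in short steps, Python scripts to look and compute and a tool call to move; the robot and the scene stay as the last step left them, time stands still between calls to the robot, and variables do not carry over. Pictures are saved under pics/ and viewed, at most 10 in all, crops included, and the job is handed in when it is done.

Besides the shell and the picture viewer there is one more tool, called after ">>>" by a JSON object that holds its "method" and its "body". servo_tool: Moves the arm, as the interface text tells. Its arguments: {"type":"object","properties":{"targets":{"type":"array"},"gripper":{"type":"number"}},"required":["targets"]}

```bash
mkdir -p pics
python3 - <<'E'
from rig import bot, viewer
import cv2, pickle
s=bot.read_state(); print(s['time_s'],s['position'],s['tcp_rot'],s['opening'],bot.grip_point_offset)
for n in("scene","top"):
    c=viewer.capture(n); pickle.dump(c,open(n+'0.pkl','wb')); cv2.imwrite(f'pics/{n}0.png',c['color'][:,:,::-1]); print(c['camera_matrix'],c['k1'],c['R'],c['t'])
E
```

```text
0.0 [ 0.18988203 -0.5946935   0.22157241] [[ 9.52701930e-01  3.03906161e-01 -2.80186625e-04]
 [ 3.03906044e-01 -9.52699580e-01  2.15099217e-03]
 [ 3.86766093e-04 -2.13440480e-03 -9.99997647e-01]] 1.0015704280501183 0.0187
[[468.77404941   0.         278.90778748]
 [  0.         468.77404941 209.28458685]
 [  0.           0.           1.        ]] 0.013841996023610489 [[ 0.46174587  0.88691876 -0.01287846]
 [ 0.69950694 -0.37302673 -0.60954171]
 [-0.54541799  0.27244479 -0.79264939]] [-0.26153601 -0.36532962  1.3090644 ]
[[449.12538909   0.         280.14196604]
 [  0.         449.12538909 208.00441945]
 [  0.           0.           1.        ]] -0.01803585887698706 [[-7.42104841e-04 -9.99616486e-01 -2.76826734e-02]
 [-9.98150096e-01  2.42337273e-03 -6.07495994e-02]
 [ 6.07933865e-02  2.75863805e-02 -9.97769089e-01]] [0.00522507 0.60041211 0.94375666]
```

View pics/scene0.png

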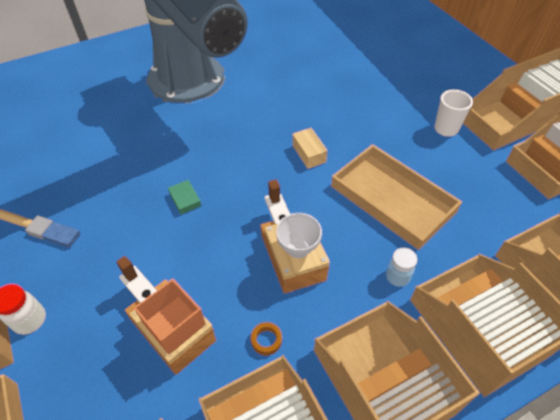

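View pics/top0.png

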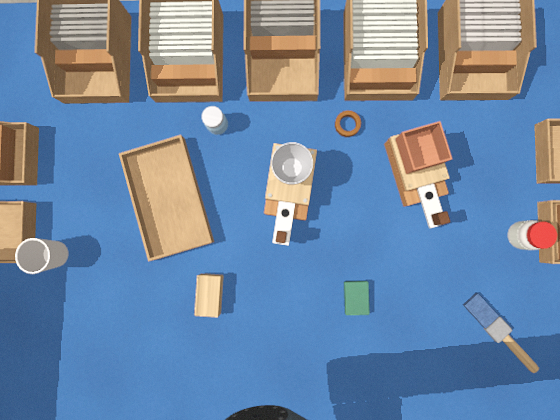

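The round-hopper dispenser is at about (290,180) in the top picture, with its slide's post at (281,237). The tray is at (167,198) and the square dispenser at (420,160). I'll enlarge crops next.

Run:
```python
import cv2,numpy as np
t=cv2.imread('pics/top0.png');s=cv2.imread('pics/scene0.png')
a=cv2.resize(t[130:270,110:330],None,fx=3.6,fy=3.6,interpolation=cv2.INTER_CUBIC)
cv2.imwrite('pics/tc.png',a)
cv2.imwrite('pics/sc.png',cv2.resize(s[135:305,245:465],None,fx=3.5,fy=3.5,interpolation=cv2.INTER_CUBIC))
```

```text
(no output)
```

View pics/tc.png

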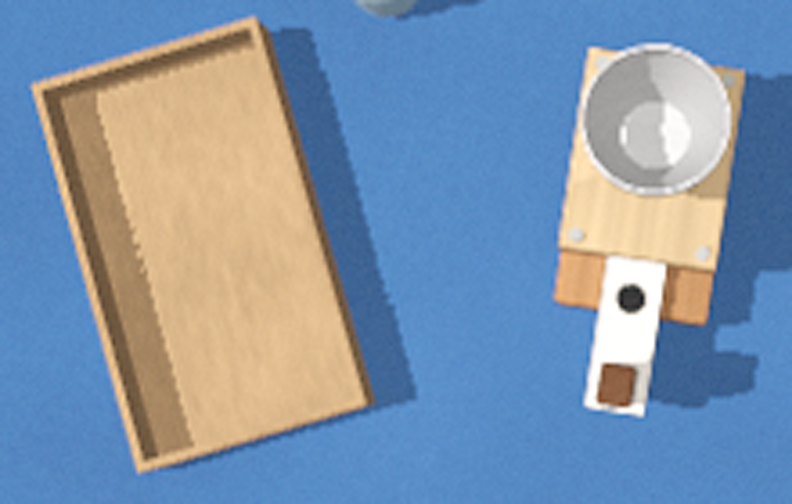

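View pics/sc.png

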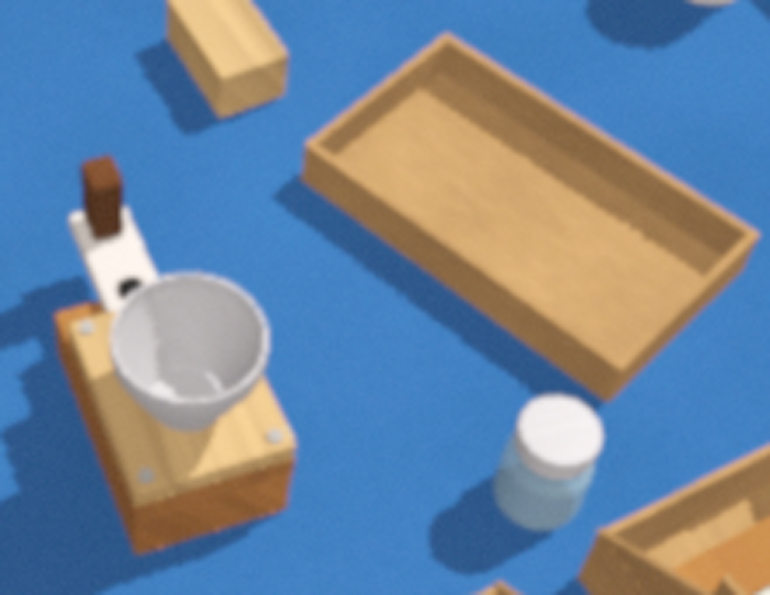

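The top crop shows the slide's front end at (585,408)–(644,416), post top around (602–637, 362–406) and ledge front at (555,300)–(708,325). The tray rim corners are (32,87), (258,16), (372,403) and (140,472). Now I convert these to world positions.

```bash
cat > h.py <<'E'
import numpy as np, cv2, pickle
def world(c,uv,z):
    K,k=c['camera_matrix'],c['k1']
    n=cv2.undistortPoints(np.array(uv,float).reshape(-1,1,2),K,np.array([k,0,0,0,0.]))[:,0]
    d=np.c_[n,np.ones(len(n))]@c['R']; o=-c['R'].T@c['t']
    return o+d*((z-o[2])/d[:,2])[:,None]
def ang(a,b): d=b-a; return np.degrees(np.arctan2(d[1],d[0])), np.linalg.norm(d[:2])
E
python3 - <<'E'
from h import *
np.set_printoptions(precision=4,suppress=True)
T=pickle.load(open('top0.pkl','rb'));S=pickle.load(open('scene0.pkl','rb'))
t=lambda p,z:world(T,(np.array(p)+.5)/3.6-.5+[110,130],z)
s=lambda p,z:world(S,(np.array(p)+.5)/3.5-.5+[245,135],z)
p=t([(602,362),(637,364),(634,406),(600,401)],.102);print('post top',p,p.mean(0))
p=s([(82,163),(110,156),(120,187),(90,195)],.102);print('post scene',p,p.mean(0))
e=t([(585,408),(644,416),(605,256),(667,263)],.052);print('slide',e,ang(e[0],e[2]),ang(e[1],e[3]),ang(e[1],e[0]))
b=t([(560,243),(714,269),(588,46),(744,68)],.07);print('block',b,ang(b[0],b[2]),ang(b[1],b[3]),ang(b[1],b[0]))
l=t([(555,300),(708,325)],.04);print('ledge',l,l.mean(0),ang(l[1],l[0]))
r=t([(32,87),(258,16),(372,403),(140,472)],.035);print('tray',r,r.mean(0),[ang(r[i],r[(i+1)%4]) for i in range(4)])
r=s([(447,34),(760,235),(612,373),(305,147)],.035);print('tray s',r,r.mean(0),[ang(r[i],r[(i+1)%4]) for i in range(4)])
g=s([(70,213)],.052);print(g)
E
```

```text
post top [[ 0.552   0.0084  0.102 ]
 [ 0.5509 -0.0106  0.102 ]
 [ 0.5282 -0.0089  0.102 ]
 [ 0.5309  0.0095  0.102 ]] [ 0.5405 -0.0004  0.102 ]
post scene [[ 0.5289 -0.0035  0.102 ]
 [ 0.5318  0.0131  0.102 ]
 [ 0.5551  0.0074  0.102 ]
 [ 0.5524 -0.0102  0.102 ]] [0.542  0.0017 0.102 ]
slide [[ 0.5263  0.0199  0.052 ]
 [ 0.5217 -0.0138  0.052 ]
 [ 0.6134  0.0084  0.052 ]
 [ 0.6093 -0.0272  0.052 ]] (np.float64(-7.505267996850123), np.float64(0.08787928638892314)) (np.float64(-8.678101997537077), np.float64(0.08857406585771523)) (np.float64(82.28983649063836), np.float64(0.03403136389806373))
block [[ 0.6195  0.0332  0.07  ]
 [ 0.6045 -0.0535  0.07  ]
 [ 0.7318  0.0174  0.07  ]
 [ 0.7186 -0.071   0.07  ]] (np.float64(-7.998577152645235), np.float64(0.11343760511392843)) (np.float64(-8.723863207176661), np.float64(0.11543713675777868)) (np.float64(80.22787086130101), np.float64(0.0880111519671087))
ledge [[ 0.5888  0.0379  0.04  ]
 [ 0.5741 -0.0509  0.04  ]] [ 0.5814 -0.0065  0.04  ] (np.float64(80.60529556949544), np.float64(0.09005657564488802))
tray [[0.7169 0.351  0.035 ]
 [0.7586 0.2155 0.035 ]
 [0.5289 0.1453 0.035 ]
 [0.4885 0.2818 0.035 ]] [0.6232 0.2484 0.035 ] [(np.float64(-72.88315812285319), np.float64(0.14172172511806314)), (np.float64(-163.0021948242665), np.float64(0.24014337537916733)), (np.float64(106.48468111403658), np.float64(0.14234366181049432)), (np.float64(16.84973912964294), np.float64(0.23857496295972044))]
tray s [[0.4892 0.2861 0.035 ]
 [0.7189 0.3537 0.035 ]
 [0.7571 0.2142 0.035 ]
 [0.5303 0.1507 0.035 ]] [0.6239 0.2512 0.035 ] [(np.float64(16.41264915972516), np.float64(0.23948441481813443)), (np.float64(-74.68706820537739), np.float64(0.14466732866925794)), (np.float64(-164.35452984083557), np.float64(0.2355411479270632)), (np.float64(106.89366399551896), np.float64(0.14149191363659566))]
[[ 0.5213 -0.0094  0.052 ]]
```

>>> {"method": "servo_tool", "body": {"targets": [{"offset": [0.515,-0.46,0.043],"dr": [0,0,26.4]},{"offset": [0.515,-0.46,0.043],"dr": [0,0,26.4]},{"offset": [0.515,-0.46,0.043],"dr": [0,0,26.4]},{"offset": [0.515,-0.46,0.043],"dr": [0,0,26.4]},{"offset": [0.515,-0.46,0.043],"dr": [0,0,26.4]},{"offset": [0.515,-0.46,0.043],"dr": [0,0,26.4]},{"offset": [0.515,-0.46,0.043],"dr": [0,0,26.4]},{"offset": [0.515,-0.46,0.043],"dr": [0,0,26.4]},{"offset": [0.515,-0.46,0.043],"dr": [0,0,26.4]},{"offset": [0.515,-0.46,0.043],"dr": [0,0,26.4]},{"offset": [0.515,-0.46,0.043],"dr": [0,0,26.4]},{"offset": [0.515,-0.46,0.043],"dr": [0,0,26.4]},{"offset": [0.515,-0.46,0.043],"dr": [0,0,26.4]},{"offset": [0.515,-0.46,0.043],"dr": [0,0,26.4]},{"offset": [0.515,-0.46,0.043],"dr": [0,0,26.4]},{"offset": [0.515,-0.46,0.043],"dr": [0,0,26.4]},{"offset": [0.515,-0.46,0.043],"dr": [0,0,26.4]},{"offset": [0.515,-0.46,0.043],"dr": [0,0,26.4]},{"offset": [0.515,-0.46,0.043],"dr": [0,0,26.4]},{"offset": [0.515,-0.46,0.043],"dr": [0,0,26.4]}]}}

```text
time_s: 1.77
position: [0.54, -0.0009, 0.1792]
tcp_rot: [[0.989, -0.151, -0.002], [-0.151, -0.989, -0.0], [-0.002, 0.0, -1.0]]
force: [-0.7, -1.2, 0.0]
opening: 1.006
grasp_force: 0.0
```

>>> {"method": "servo_tool", "body": {"targets": [{"offset": [0.001,-0.001,0.035],"dr": [0,0,0]},{"offset": [0.001,-0.001,0.07],"dr": [0,0,0]},{"offset": [0.001,-0.001,0.09],"dr": [0,0,0]},{"offset": [0.001,-0.001,0.105],"dr": [0,0,0]},{"offset": [0.001,-0.001,0.113],"dr": [0,0,0]},{"offset": [0.001,-0.001,0.113],"dr": [0,0,0]},{"offset": [0.001,-0.001,0.113],"dr": [0,0,0]}]}}

```text
time_s: 2.35
position: [0.5419, -0.0008, 0.0668]
tcp_rot: [[0.988, -0.153, -0.0], [-0.153, -0.988, -0.0], [-0.0, 0.0, -1.0]]
force: [-0.0, 0.1, -0.1]
opening: 1.0
grasp_force: 0.0
```

Run:
```python
from rig import bot, viewer
import cv2, numpy as np
im=viewer.capture("scene")['color'][:,:,::-1][115:315,215:465]
im2=viewer.capture("top")['color'][:,:,::-1][120:280,210:370]
a=cv2.resize(im,(500,400),interpolation=3); b=cv2.resize(im2,(300,300),interpolation=3)
o=np.zeros((400,800,3),'uint8');o[:,:500]=a;o[:300,500:]=b;cv2.imwrite('pics/c1.png',o)
```

```text
(no output)
```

View pics/c1.png

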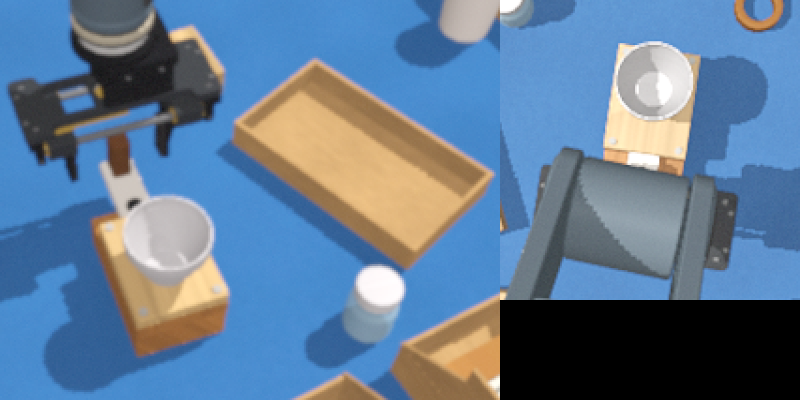

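The scene view shows the post at (118,155), midway between the fingertips at (72,170) and (163,145). The hopper is clear of the gripper, so I can close.

>>> {"method": "servo_tool", "body": {"targets": [{"offset": [0,0,0],"dr": [0,0,0]},{"offset": [0,0,0],"dr": [0,0,0]},{"offset": [0,0,0],"dr": [0,0,0]},{"offset": [0,0,0],"dr": [0,0,0]},{"offset": [0,0,0],"dr": [0,0,0]},{"offset": [0,0,0],"dr": [0,0,0]},{"offset": [0,0,0],"dr": [0,0,0]},{"offset": [0,0,0],"dr": [0,0,0]},{"offset": [0,0,0],"dr": [0,0,0]},{"offset": [0,0,0],"dr": [0,0,0]}], "gripper": 1}}

```text
time_s: 3.28
position: [0.5419, 0.0002, 0.0665]
tcp_rot: [[0.988, -0.151, -0.0], [-0.151, -0.988, 0.0], [-0.0, -0.0, -1.0]]
force: [0.2, 0.2, 0.1]
opening: 0.326
grasp_force: 0.0
```

>>> {"method": "servo_tool", "body": {"targets": [{"offset": [0,0,0],"dr": [0,0,0]},{"offset": [0,0,0],"dr": [0,0,0]},{"offset": [0,0,0],"dr": [0,0,0]},{"offset": [0,0,0],"dr": [0,0,0]},{"offset": [0,0,0],"dr": [0,0,0]}]}}

```text
time_s: 3.7
position: [0.5419, 0.0002, 0.0665]
tcp_rot: [[0.988, -0.151, -0.0], [-0.151, -0.988, 0.0], [-0.0, -0.0, -1.0]]
force: [-0.6, -0.3, -0.8]
opening: 0.23
grasp_force: 29.8
```

>>> {"method": "servo_tool", "body": {"targets": [{"offset": [0,0,-0.001],"dr": [0,0,0]},{"offset": [-0.002,0,-0.001],"dr": [0,0,0]},{"offset": [-0.006,0,-0.001],"dr": [0,0,0]},{"offset": [-0.01,0,-0.001],"dr": [0,0,0]},{"offset": [-0.015,0,-0.001],"dr": [0,0,0]},{"offset": [-0.02,0,-0.001],"dr": [0,0,0]}]}}

```text
time_s: 4.2
position: [0.5213, 0.0034, 0.0675]
tcp_rot: [[0.988, -0.151, -0.001], [-0.151, -0.988, 0.0], [-0.001, -0.0, -1.0]]
force: [-0.6, 0.2, -0.8]
opening: 0.228
grasp_force: 29.8
```

>>> {"method": "servo_tool", "body": {"targets": [{"offset": [-0.006,0,0],"dr": [0,0,0]},{"offset": [-0.013,0,0],"dr": [0,0,0]},{"offset": [-0.02,0,0],"dr": [0,0,0]},{"offset": [-0.027,0,0],"dr": [0,0,0]},{"offset": [-0.034,0,0],"dr": [0,0,0]},{"offset": [-0.041,0,0],"dr": [0,0,0]},{"offset": [-0.048,0,0],"dr": [0,0,0]},{"offset": [-0.055,0,0],"dr": [0,0,0]},{"offset": [-0.062,0,0],"dr": [0,0,0]},{"offset": [-0.069,0,0],"dr": [0,0,0]},{"offset": [-0.076,0,0],"dr": [0,0,0]},{"offset": [-0.083,0,0],"dr": [0,0,0]},{"offset": [-0.086,0,0],"dr": [0,0,0]},{"offset": [-0.086,0,0],"dr": [0,0,0]}]}}

```text
time_s: 5.37
position: [0.4359, 0.0165, 0.0675]
tcp_rot: [[0.988, -0.151, -0.001], [-0.151, -0.988, 0.0], [-0.002, -0.0, -1.0]]
force: [-0.4, -0.1, -1.0]
opening: 0.228
grasp_force: 29.8
```

Run:
```python
from rig import bot, viewer
import cv2, numpy as np
im=viewer.capture("scene")['color'][:,:,::-1][85:305,205:465]
im2=viewer.capture("top")['color'][:,:,::-1][140:300,210:370]
a=cv2.resize(im,(520,440),interpolation=3); b=cv2.resize(im2,(280,280),interpolation=3)
o=np.zeros((440,800,3),'uint8');o[:,:520]=a;o[:280,520:]=b;cv2.imwrite('pics/c2.png',o)
```

```text
(no output)
```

View pics/c2.png

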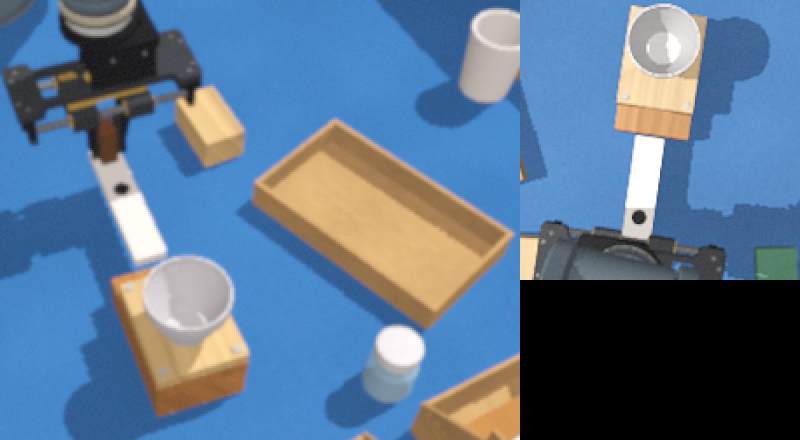

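The slide is fully out: its tail at (150,260) is clear of the ledge, and it hangs level below the post. Next I lift it and carry it over the tray.

>>> {"method": "servo_tool", "body": {"targets": [{"offset": [0,0,-0.008],"dr": [0,0,0]},{"offset": [0,0,-0.024],"dr": [0,0,0]},{"offset": [0,0,-0.042],"dr": [0,0,0]},{"offset": [0,0,-0.06],"dr": [0,0,0]},{"offset": [0.004,-0.01,-0.074],"dr": [0,0,-1]},{"offset": [0.01,-0.025,-0.08],"dr": [0,0,-3]},{"offset": [0.017,-0.043,-0.08],"dr": [0,0,-5]},{"offset": [0.024,-0.061,-0.08],"dr": [0,0,-7]},{"offset": [0.031,-0.079,-0.08],"dr": [0,0,-9]},{"offset": [0.038,-0.097,-0.08],"dr": [0,0,-11]},{"offset": [0.045,-0.115,-0.08],"dr": [0,0,-13]},{"offset": [0.052,-0.133,-0.08],"dr": [0,0,-15]},{"offset": [0.059,-0.151,-0.08],"dr": [0,0,-17]},{"offset": [0.066,-0.169,-0.08],"dr": [0,0,-19]},{"offset": [0.073,-0.187,-0.08],"dr": [0,0,-21]},{"offset": [0.08,-0.205,-0.08],"dr": [0,0,-23]},{"offset": [0.087,-0.221,-0.08],"dr": [0,0,-24.5]},{"offset": [0.091,-0.231,-0.08],"dr": [0,0,-25.4]},{"offset": [0.091,-0.231,-0.08],"dr": [0,0,-25.4]},{"offset": [0.091,-0.231,-0.08],"dr": [0,0,-25.4]}]}}

```text
time_s: 7.13
position: [0.5618, 0.2308, 0.1476]
tcp_rot: [[0.958, 0.288, -0.0], [0.288, -0.958, -0.001], [-0.001, 0.0, -1.0]]
force: [-0.1, -0.1, -0.1]
opening: 0.23
grasp_force: 29.8
```

Run:
```python
from rig import bot, viewer
import cv2, numpy as np
im=viewer.capture("scene")['color'][:,:,::-1][85:265,265:485]
im2=viewer.capture("top")['color'][:,:,::-1][110:280,100:270]
a=cv2.resize(im,(484,396),interpolation=3); b=cv2.resize(im2,(310,310),interpolation=3)
o=np.zeros((396,794,3),'uint8');o[:,:484]=a;o[:310,484:]=b;cv2.imwrite('pics/c3.png',o)
```

```text
(no output)
```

View pics/c3.png

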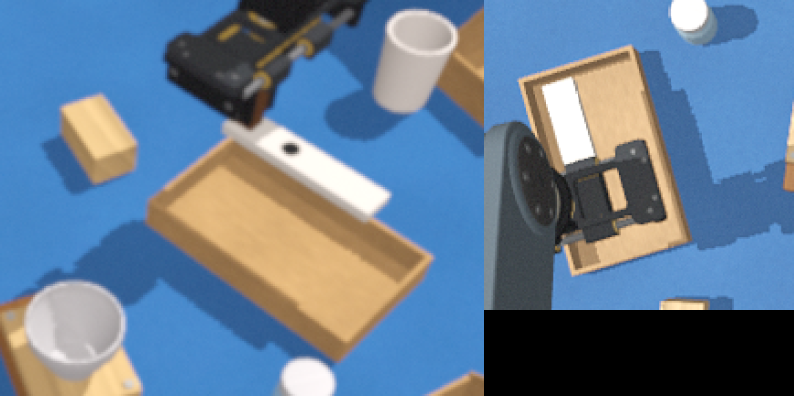

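The slide is level over the tray and parallel to its long sides: its end is at (375,210) in the scene view, inside the walls. The leftward shift in the top view is parallax. Lowering now.

>>> {"method": "servo_tool", "body": {"targets": [{"offset": [0,0,0.01],"dr": [0,0,0]},{"offset": [0,0,0.025],"dr": [0,0,0]},{"offset": [0,0,0.04],"dr": [0,0,0]},{"offset": [0,0,0.055],"dr": [0,0,0]},{"offset": [0,0,0.07],"dr": [0,0,0]},{"offset": [0,0,0.085],"dr": [0,0,0]},{"offset": [0,0,0.095],"dr": [0,0,0]},{"offset": [0,0,0.103],"dr": [0,0,0]},{"offset": [0,0,0.109],"dr": [0,0,0]},{"offset": [0,0,0.112],"dr": [0,0,0]},{"offset": [0,0,0.112],"dr": [0,0,0]},{"offset": [0,0,0.112],"dr": [0,0,0]}]}}

```text
time_s: 8.23
position: [0.5624, 0.2309, 0.0359]
tcp_rot: [[0.958, 0.287, 0.001], [0.287, -0.958, 0.0], [0.001, 0.0, -1.0]]
force: [-0.6, 1.0, -1.7]
opening: 0.229
grasp_force: 29.8
```

>>> {"method": "servo_tool", "body": {"targets": [{"offset": [0,0,0.001],"dr": [0,0,0]},{"offset": [0,0,0.002],"dr": [0,0,0]},{"offset": [0,0,0.003],"dr": [0,0,0]},{"offset": [0,0,0.003],"dr": [0,0,0]},{"offset": [0,0,0.003],"dr": [0,0,0]}]}}

```text
time_s: 8.65
position: [0.5621, 0.2308, 0.0327]
tcp_rot: [[0.958, 0.287, 0.0], [0.287, -0.958, 0.0], [0.0, -0.0, -1.0]]
force: [0.5, 0.0, -0.9]
opening: 0.225
grasp_force: 29.8
```

>>> {"method": "servo_tool", "body": {"targets": [{"offset": [0,0,0.0005],"dr": [0,0,0]},{"offset": [0,0,0.001],"dr": [0,0,0]},{"offset": [0,0,0.001],"dr": [0,0,0]},{"offset": [0,0,0.001],"dr": [0,0,0]}]}}

```text
time_s: 8.98
position: [0.5622, 0.2308, 0.0315]
tcp_rot: [[0.958, 0.287, 0.0], [0.287, -0.958, 0.0], [0.0, 0.0, -1.0]]
force: [0.5, 0.5, -0.9]
opening: 0.229
grasp_force: 29.8
```

>>> {"method": "servo_tool", "body": {"targets": [{"offset": [0,0,0.0005],"dr": [0,0,0]},{"offset": [0,0,0.001],"dr": [0,0,0]},{"offset": [0,0,0.001],"dr": [0,0,0]},{"offset": [0,0,0.001],"dr": [0,0,0]}]}}

```text
time_s: 9.32
position: [0.5622, 0.2308, 0.0315]
tcp_rot: [[0.958, 0.287, 0.0], [0.287, -0.958, 0.0], [0.0, 0.0, -1.0]]
force: [-0.5, -0.6, 5.2]
opening: 0.225
grasp_force: 29.8
```

Contact at 5 N, so the slide is on the floor. I release with a partial opening to stay clear of the walls.

>>> {"method": "servo_tool", "body": {"targets": [{"offset": [0,0,-0.0005],"dr": [0,0,0]},{"offset": [0,0,-0.0005],"dr": [0,0,0]},{"offset": [0,0,-0.0005],"dr": [0,0,0]},{"offset": [0,0,-0.0005],"dr": [0,0,0]},{"offset": [0,0,-0.0005],"dr": [0,0,0]},{"offset": [0,0,-0.0005],"dr": [0,0,0]},{"offset": [0,0,-0.0005],"dr": [0,0,0]},{"offset": [0,0,-0.0005],"dr": [0,0,0]},{"offset": [0,0,-0.0005],"dr": [0,0,0]},{"offset": [0,0,-0.0005],"dr": [0,0,0]}], "gripper": -0.2}}

```text
time_s: 10.15
position: [0.5621, 0.2308, 0.031]
tcp_rot: [[0.958, 0.287, 0.0], [0.287, -0.958, 0.0], [0.0, -0.0, -1.0]]
force: [0.4, -0.0, -0.6]
opening: 0.599
grasp_force: 0.0
```

>>> {"method": "servo_tool", "body": {"targets": [{"offset": [0,0,-0.01],"dr": [0,0,0]},{"offset": [0,0,-0.03],"dr": [0,0,0]},{"offset": [0,0,-0.06],"dr": [0,0,0]},{"offset": [0,0,-0.09],"dr": [0,0,0]},{"offset": [0,0,-0.12],"dr": [0,0,0]},{"offset": [0,0,-0.15],"dr": [0,0,0]},{"offset": [0,0.02,-0.18],"dr": [0,0,0]},{"offset": [-0.03,0.05,-0.2],"dr": [0,0,0]},{"offset": [-0.06,0.08,-0.2],"dr": [0,0,0]},{"offset": [-0.09,0.11,-0.2],"dr": [0,0,0]},{"offset": [-0.11,0.14,-0.2],"dr": [0,0,0]},{"offset": [-0.11,0.14,-0.2],"dr": [0,0,0]},{"offset": [-0.11,0.14,-0.2],"dr": [0,0,0]}]}}

```text
time_s: 11.23
position: [0.4964, 0.0633, 0.232]
tcp_rot: [[0.959, 0.283, 0.001], [0.283, -0.959, 0.0], [0.001, 0.0, -1.0]]
force: [1.0, 0.6, 0.1]
opening: 0.599
grasp_force: 0.0
```

Run:
```python
from rig import bot, viewer
import cv2, numpy as np
im=viewer.capture("scene")['color'][:,:,::-1][85:385,85:485]
im2=viewer.capture("top")['color'][:,:,::-1][110:310,100:300]
a=cv2.resize(im,(480,360),interpolation=3); b=cv2.resize(im2,(320,320),interpolation=3)
o=np.zeros((360,800,3),'uint8');o[:,:480]=a;o[:320,480:]=b;cv2.imwrite('pics/c4.png',o)
```

```text
(no output)
```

View pics/c4.png

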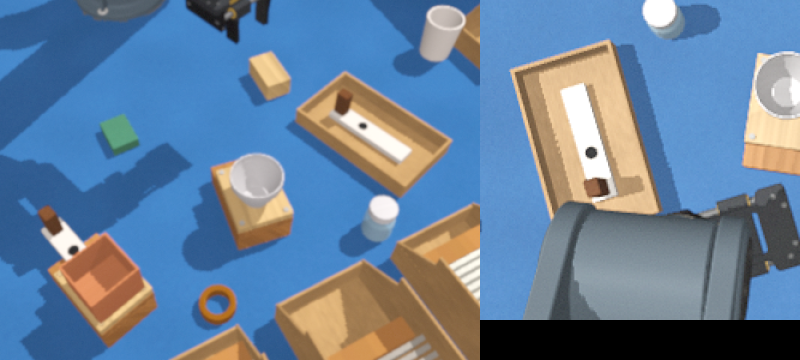

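The slide lies flat and centred in the tray with its grip up: post at (343,100), tail at (405,155). The square dispenser's slide hasn't moved, and the robot is clear.

```bash
python3 -c "
from rig import ticket
print(ticket.hand_in())"
```

```text
the job is handed in; nothing more can be done
None
```

The round-hopper dispenser's slide was drawn out level and lies flat, grip up, on the tray floor. The square-hopper slide was left in place, and the job was handed in after about 11 s of robot time.

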